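# Hang the brass hammer back on the crowded hammer rack

## Task

Draw the brass hammer out of the wooden tool block and hang it by its head on the one empty fork of the hammer rack: handle between the two prongs and slid back to the bend of the fork, head squarely across both prongs. Feel your way in without forcing the fork, let the head down onto the prongs gently before you let go, and do not knock the hammers hanging beside it or the burnisher in the block.

Things in the scene. Friction and masses are not known exactly. Their poses are not given: they have to be found in the camera images.
- hammer: Brass-headed bench hammer, about 240 g, standing handle down in the block. Head 66 mm along y: middle block 20 (x) x 34 (y) x 24 (z) mm with flat sides, to pinch across x from above; a 22 mm round face at each end, both alike (either may point either way). Handle round, 14 mm thick, 170 mm below the head. Origin: handle axis at the head's underside; z up along the handle, y along the head.
- fork: The one empty fork of the rack: its 48 mm wide steel plate, clipped on the rail. Origin: middle of the plate's front, 205 mm above the bench, z = 0 the prongs' upper side; the fork sticks out to -x, y along the rail, z up. NOTE: the wire prongs are screwed on by hand through slots: up to 10 mm left or right (y), 3 mm higher to 10 mm lower (z). Not in the measured pose: feel.
- fork_home (a point): Moves with fork, axes alike: where the origin of a hammer that is home would be if the prongs sat true on the plate (x = -58 mm, y = 0, z = 0 in the fork's frame). The handle then touches the bend of the U of 5 mm wire, whose front side is at x = -51 mm. From the bend a stem runs back to the plate. All is rigid and screwed tight.
- fork_mouth (a point): Moves with fork: middle between the two prong tips if the prongs sat true on the plate (x = -114 mm in the fork's frame, 56 mm in front of fork_home). Prongs level and parallel, 17 mm clear between them (14 mm handle), of 5 mm wire. Tips turned up: top 8.5 mm above the prongs, front at x = -117 mm; a head going in must pass above them.
- rack: Hook rack. Wooden base 130 x 370 x 12 mm (x = -45 to +85), posts 12 x 14 mm at y = +-172 mm, flat steel rail 358 mm long, its top 208 mm up. Four forks stick out to -x at y = +126, +42, -42, -126 mm, the empty one at +42 or -42 with a hammer each side, heads no higher than 232 mm up; nothing above. Origin: on the bench under the middle of the rail's front face; z up.
- chaser: Chasing hammer, steel head 68 mm long, 27 mm wide flat face at +y, ball at -y. Hangs by its head on a fork like the empty one, its handle (14 mm thick, 170 mm below the head) between the prongs; loose: it slides or swings if knocked. Origin: handle axis at the head's underside; z up, y along the head.
- mallet: Mallet with a white nylon head 66 mm long and 27 mm thick. Hangs by its head on a fork like the empty one, its handle (14 mm thick, 170 mm below the head) between the prongs; loose: it slides or swings if knocked. Origin: handle axis at the head's underside; z up, y along the head.
- peen: Cross-peen hammer, dark steel head 64 mm long and 20 mm high, wedge at -y. Hangs by its head on a fork like the empty one, its handle (14 mm thick, 170 mm below the head) between the prongs; loose: it slides or swings if knocked. Origin: handle axis at the head's underside; z up, y along the head.
- block: Wooden tool block, fixed, 150 (x) x 70 (y) x 75 (z) mm with three upright round holes 16 mm wide and 60 mm deep at x = -45, 0, +45 mm. The hammer and the burnisher stand in the two outer ones, either way round. Origin: centre of the underside, z up.
- burnisher: Short burnisher standing in the block, dark wooden handle 14 mm diameter down in its hole, flat steel blade up, 100 mm long in all; its top is 115 mm above the bench. Origin: lower end of the handle, z up.
Things that resemble listed ones, but are neither listed nor needed, are in the scene too. Several things look just like the block: the one meant starts farthest to the robot's left.

How it is judged:
By the outcome, as a careful person would: the job done as asked, in the order asked, and still so for the second after the job is handed in, with the robot touching nothing.
It also fails if it takes over 72 s, if anything falls off the work surface, if the arm or the gripper's body presses on something with over 40 N, if the wrist force passes 120 N, or if a joint passes its speed limit or range.

## Robot

A 6-joint arm with a two-finger parallel gripper is mounted at the origin on the work surface. World frame = base frame: x ahead of the robot, y to its left, z up, the work surface at z = 0. Lengths are in m, angles in rad, forces in N, time in s.
With the tool pointing down it reaches from about 0.375 to 0.975 m from the base axis. Payload 3.8 kg.
Tool frame: the origin (TCP) lies midway between the tips of the shut fingers; the grasp point (between the pads) lies 19 mm behind it; z points along the fingers, y is the line along which they close (so a half turn about z gives the same grasp; the last joint's range is limited). The gripper opens to 85 mm and grips with 20 to 120 N. Pads are 22 mm wide; open, the fingers measure 114 mm over their backs; the gripper's body (76 mm by 85 mm) begins 54 mm behind the grasp point. The pads swing forward as they close: fully open they stand 13 mm farther back than shut.
Start: joints at [1.236, 0.264, 1.604, -0, 1.274, -0.037], TCP at [0.198, 0.645, 0.206] pointing down, gripper open.
Joint ranges: [-2.63, 2.63], [-0.94, 2.18], [0.31, 2.57], [-1.31, 4.45], [0, 2.66], [-2.55, 2.55]. Speed limits (rad/s): [2.57, 2.57, 3.14, 3.14, 3.14, 3.14].

## Interface

Orientations are given as a rotation vector (axis times angle).
In Python, from workcell import sensors, viewer, job gives the robot as it stands.
- The arm moves only by the shell command python3 -m inch 'ROWS' [FORCE]. ROWS is JSON, one flat list of numbers, 7 for each row, row after row: the shift along the tool's x, y, z in mm, then the turn, a rotation vector about the tool's x, y, z in degrees, then the finger opening in mm, from 0 to 85.4. A call has exactly 8 rows; each row shifts and turns the commanded pose from where the row before left it, along the tool's axes as they then stand; what a row does not reach is not made up. A row lasts 1/10 s, in which the tool goes at most 50 mm and 8.59 degrees, less where a joint would pass 70% of its speed; a pose out of reach is approached as far as the arm can. A call is refused whole if a number of a shift passes 50 or a number of a turn 8.59, either way. A call with a gripper value outside its range is refused whole. The fingers move at their own pace and stop on an object; FORCE is the grip in N (left out, the last holds). Time passes only in rows, so rows that do not move let the fingers close, or fill a call up. It gives the time, the measured TCP pose, the force, the opening and the grip force at its end, in the units of the state.
- sensors.read_state(): the state, without advancing time (a new reading comes with each control period).
- viewer.read_camera(name): name is "side" or "top"; returns the picture (400x640x3 uint8, red, green, blue); there is no depth.
- viewer.camera_params(name): a dict with "K" (3x3 intrinsics, pixels), "world_to_cam" (4x4, takes a point from world to camera coordinates). Camera axes: x right, y down, z forward; pixel columns grow to the right and rows downward; lengths in m; the calibration is good to about 2 mm. A picture is of the moment at which its call begins. camera_params takes no time and is no camera call.
- job.finish_job(): hands the job in; it is judged then, once.
The state is a dict: "time": time; "q": joint angles; "joint_vel": joint speeds; "joint_torque": joint torques, N m; "tool_pos": TCP position; "tcp_rot": TCP orientation; "wrist_force": force on the tool from outside, world axes, zero at the start; "torque": the same for the moment, N m; "width": opening from 0.0 (shut) to 1.0 (fully open); "grip_force": force on a finger pad.
Only numpy, scipy, OpenCV 4.12 (cv2) and the standard library are available. Lean on these libraries where they do the work, as an engineer would, in place of code of your own. Each camera call takes 0.05 s, during which the arm holds its last target. There are 200 camera calls.

## Working session

There is one attempt and no reset: what is moved stays moved. The work goes in short steps, Python scripts to look and compute and a shell command to move; the robot and the scene stay as the last step left them, time stands still between calls to the robot, and variables do not carry over. Pictures are saved under pics/ and viewed, at most 10 in all, crops included, and the job is handed in when it is done.

```bash
mkdir -p pics; ls
python3 - <<'E'
from workcell import sensors, viewer
import cv2,numpy as np
for n in ("side","top"):
    p=viewer.camera_params(n); print(n,np.round(p["K"],1).tolist(),np.round(p["world_to_cam"],3).tolist())
    cv2.imwrite(f"pics/{n}0.png",viewer.read_camera(n)[:,:,::-1])
s=sensors.read_state(); print({k:np.round(v,3).tolist() for k,v in s.items()})
E
```

```text
pics
side [[511.8, 0.0, 321.1], [0.0, 511.8, 202.4], [0.0, 0.0, 1.0]] [[0.879, -0.476, -0.015, -0.562], [-0.302, -0.533, -0.79, 0.179], [0.368, 0.699, -0.613, 1.533], [0.0, 0.0, 0.0, 1.0]]
top [[364.4, 0.0, 322.4], [0.0, 364.4, 201.2], [0.0, 0.0, 1.0]] [[-0.006, -1.0, 0.016, -0.195], [-0.99, 0.003, -0.143, 0.566], [0.143, -0.017, -0.99, 1.107], [0.0, 0.0, 0.0, 1.0]]
{'time': 0.1, 'q': [1.236, 0.265, 1.605, -0.0, 1.274, -0.037], 'joint_vel': [-0.001, -0.001, -0.003, 0.001, 0.001, -0.0], 'joint_torque': [-0.0, -51.671, -36.86, -0.0, 0.006, -0.0], 'tool_pos': [0.198, 0.645, 0.205], 'tcp_rot': [-0.466, -3.106, 0.003], 'wrist_force': [0.979, 0.356, -0.576], 'torque': [-0.038, 0.019, 0.0], 'grip_force': 0.0, 'width': 1.0}
```

View pics/side0.png

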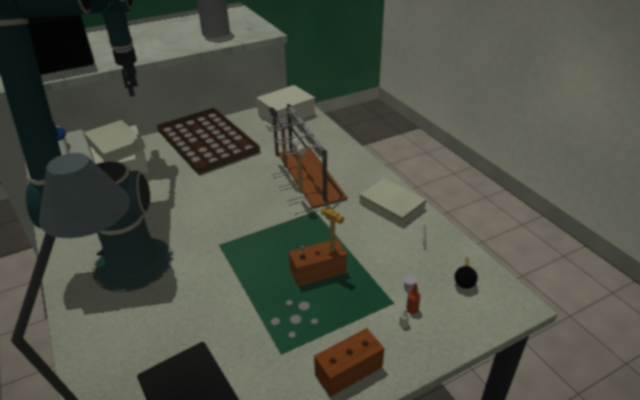

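View pics/top0.png

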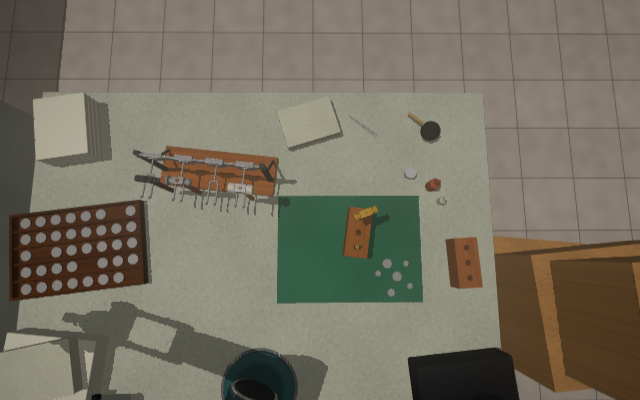

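The side view shows the rack (270–345, 105–205) and the block with the brass hammer (318, 262; head 332, 215). The top view shows the rack at (215, 180) with its empty fork near (212, 185), the block at (358, 233) and the brass head at (366, 213). Next I'll enlarge these regions.

Run:
```python
from workcell import viewer
import cv2,numpy as np
A={}
for n in ("side","top"):
    A[n]=np.mean([viewer.read_camera(n).astype(float) for _ in range(6)],0)[:,:,::-1]; np.save(n+".npy",A[n])
def crop(n,x,y,w,h,s):
    c=np.clip(A[n][y:y+h,x:x+w]*1.6,0,255).astype(np.uint8)
    c=cv2.resize(c,None,fx=s,fy=s,interpolation=cv2.INTER_CUBIC)
    b=cv2.GaussianBlur(c,(0,0),s*0.9); c=cv2.addWeighted(c,2.2,b,-1.2,0)
    for i in range(x-x%10+10,x+w,10): cv2.line(c,((i-x)*s,0),((i-x)*s,6 if i%50 else 14),(0,255,255),1)
    for j in range(y-y%10+10,y+h,10): cv2.line(c,(0,(j-y)*s),(6 if j%50 else 14,(j-y)*s),(0,255,255),1)
    return c
cv2.imwrite("pics/r_top.png",crop("top",130,135,160,90,5))
a=crop("side",260,95,100,120,5)
b=crop("side",280,200,75,90,4); c=crop("top",335,195,50,70,4)
o=np.zeros((600,800,3),np.uint8); o[:600,:500]=a; o[:360,500:800]=b; c=c[:240]; o[360:360+c.shape[0],500:500+c.shape[1]]=c
cv2.imwrite("pics/r_side.png",o)
```

```text
(no output)
```

View pics/r_top.png

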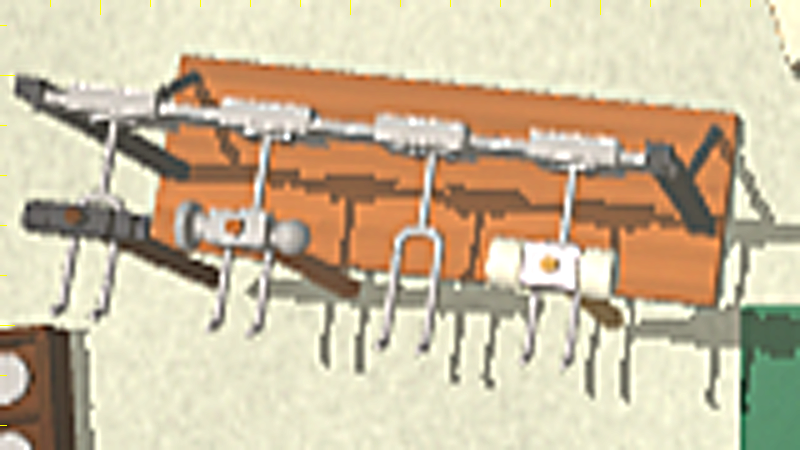

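View pics/r_side.png

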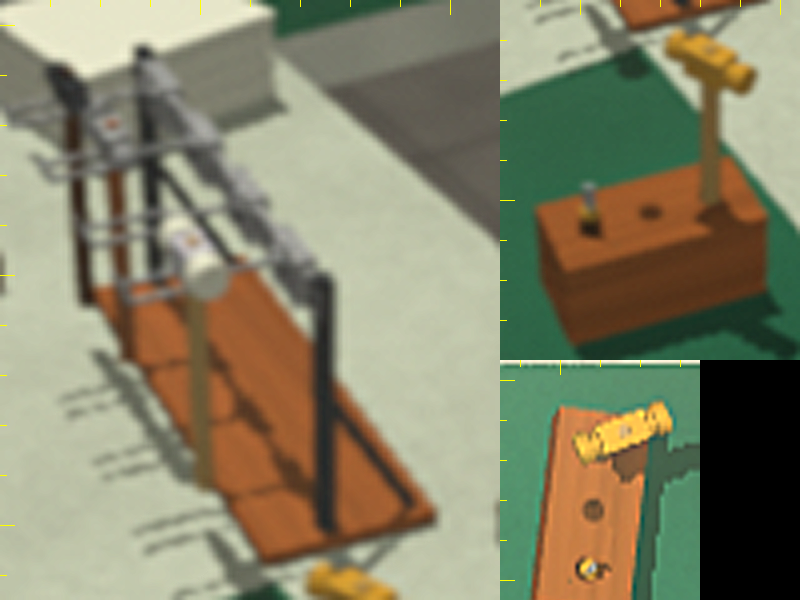

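The enlarged crops show the empty fork at −42 (bend at top px ~213.5, 182), with the chaser on its left and the mallet on its right. The hammer is in the hole farthest from the robot, its head centre at top (366, 212.7) and side (332.7, 215.5), and the burnisher is in the near hole. Next I'll fit the poses.

```bash
cat > geo.py <<'E'
import numpy as np, cv2
from workcell import viewer
from scipy.optimize import least_squares
P={n:viewer.camera_params(n) for n in("side","top")}
def proj(n,X):
    X=np.atleast_2d(X); M=np.array(P[n]["world_to_cam"]); c=X@M[:3,:3].T+M[:3,3]; p=c@np.array(P[n]["K"]).T; return p[:,:2]/p[:,2:]
def pose(X,p): # p=x,y,yaw
    c,s=np.cos(p[2]),np.sin(p[2]); X=np.atleast_2d(X); return X@np.array([[c,s,0],[-s,c,0],[0,0,1]])+[p[0],p[1],0]
def tri(a,b):
    r=least_squares(lambda X:np.r_[(proj("top",X)[0]-a),(proj("side",X)[0]-b)],[.5,0,.1]); return r.x,np.round(r.fun,2)
T=lambda u,v:(130+u/5-.4,135+v/5-.4)
S=lambda u,v:(260+u/5-.4,95+v/5-.4)
S2=lambda u,v:(280+(u-500)/4-.4,200+v/4-.4)
T2=lambda u,v:(335+(u-500)/4-.4,195+(v-360)/4-.4)
E
python3 - <<'E'
from geo import *
C=[("top",(85,185,12),T(183,57)),("top",(85,-185,12),T(736,114)),("top",(-45,-185,12),T(716,303)),
("side",(-45,-185,12),S(262,550)),("side",(85,-185,12),S(437,510)),("side",(-45,185,12),S(92,290)),
("top",(0,126,205),T(113,106)),("top",(0,42,205),T(266,121)),("top",(0,-42,205),T(421,136)),("top",(0,-126,205),T(573,153))]
f=lambda p:np.concatenate([(proj(n,pose(np.array(X)/1e3,p))[0]-q) for n,X,q in C])
r=least_squares(f,[.65,.2,0],loss='soft_l1'); print("rack",r.x,np.round(f(r.x).reshape(-1,2),1).tolist())
R=r.x; np.save("rack.npy",R)
g=lambda q:pose(np.array(q)/1e3,R)
toT=lambda p:((p-[130,135]+.4)*5).round(0).tolist(); toS=lambda p:((p-[260,95]+.4)*5).round(0).tolist()
for nm,q in dict(bend=(-51,-42,203),tipL=(-115,-32,205),tipR=(-115,-52,205),root=(0,-42,203),mtipL=(-115,-116,205),mtipR=(-115,-136,205),ctipL=(-115,52,205),ctipR=(-115,32,205),mallethead=(-58,-126,229)).items(): print(nm,g(q).round(4),"T",toT(proj("top",g(q))),"S",toS(proj("side",g(q))))
print("head top centre",tri(T2(626,431),S2(712,55)))
print("head ctr",tri(T2(625,432),S2(711,62)))
for z in(.197,.209):
  pass
print("hole0",tri(T2(593,511),S2(651,212))); print("burn top",tri(T2(587,570),S2(588,186)))
def onz(n,uv,z):
    M=np.array(P[n]["world_to_cam"]);d=M[:3,:3].T@np.linalg.inv(P[n]["K"])@np.r_[uv,1];c=-M[:3,:3].T@M[:3,3];return c+d*(z-c[2])/d[2]
print("hammer handle @75 side",onz("side",S2(711,201),.075),"hole0",onz("side",S2(651,212),.075),onz("top",T2(593,511),.075))
a,b=onz("top",T2(585,450),.197),onz("top",T2(665,416),.197); print("head ends",a,b,np.linalg.norm(a-b),np.degrees(np.arctan2(*(b-a)[1::-1])))
a,b=onz("side",S2(675,47),.197),onz("side",S2(747,77),.197); print("head ends side",a,b,np.linalg.norm(a-b),np.degrees(np.arctan2(*(b-a)[1::-1])))
E
```

```text
rack [ 0.65331318  0.14349007 -0.11156425] [[-1.0, -1.3], [0.3, -0.7], [-0.7, 0.3], [0.7, 1.1], [1.0, -0.1], [0.1, -1.0], [0.2, 0.2], [0.2, 0.5], [-0.2, 0.8], [-0.0, 0.7]]
bend [[0.598  0.1074 0.203 ]] T [[407.0, 232.0]] S [[172.0, 210.0]]
tipL [[0.5355 0.1245 0.205 ]] T [[370.0, 345.0]] S [[75.0, 220.0]]
tipR [[0.5332 0.1046 0.205 ]] T [[407.0, 349.0]] S [[85.0, 235.0]]
root [[0.6486 0.1018 0.203 ]] T [[421.0, 141.0]] S [[243.0, 195.0]]
mtipL [[0.5261 0.041  0.205 ]] T [[525.0, 362.0]] S [[116.0, 282.0]]
mtipR [[0.5239 0.0211 0.205 ]] T [[562.0, 366.0]] S [[126.0, 298.0]]
ctipL [[0.5448 0.208  0.205 ]] T [[214.0, 328.0]] S [[38.0, 162.0]]
ctipR [[0.5426 0.1881 0.205 ]] T [[251.0, 332.0]] S [[46.0, 176.0]]
mallethead [[0.5816 0.0247 0.229 ]] T [[549.0, 252.0]] S [[204.0, 239.0]]
head top centre (array([ 0.50955792, -0.31217631,  0.20568161]), array([-0.1 ,  0.25,  0.27, -0.05]))
head ctr (array([ 0.50919829, -0.31214372,  0.19982063]), array([-0.15,  0.38,  0.4 , -0.08]))
hole0 (array([ 0.46395298, -0.30390423,  0.07523393]), array([-0.02,  0.04,  0.04, -0.01]))
burn top (array([ 0.41964741, -0.29473397,  0.11263471]), array([ 0.07, -0.19, -0.19,  0.02]))
hammer handle @75 side [ 0.50644848 -0.31453785  0.075     ] hole0 [ 0.46395538 -0.30365132  0.075     ] [ 0.46408783 -0.30398141  0.075     ]
head ends [ 0.49836706 -0.28550761  0.197     ] [ 0.52139588 -0.34050099  0.197     ] 0.0596204488697102 -67.27819533572881
head ends side [ 0.49636029 -0.28271452  0.197     ] [ 0.52297941 -0.33459367  0.197     ] 0.058309722325569 -62.83770175854325
```

```bash
cat > st.py <<'E'
import sys,numpy as np
from workcell import sensors
from scipy.spatial.transform import Rotation as Ro
# usage: st.py [x y z tooly_deg] -> state, and shift in tool axes (mm) after turning to tooly_deg
s=sensors.read_state(); R=Ro.from_rotvec(s["tcp_rot"]).as_matrix(); p=np.array(s["tool_pos"])
ty=np.degrees(np.arctan2(R[1,1],R[0,1])); print("t",round(s["time"],2),"p",(p*1e3).round(1),"toolY",round(ty,1),"tilt",R[:2,2].round(3),"F",np.round(s["wrist_force"],1),"M",np.round(s["torque"],2),"w",round(s["width"]*85.4,1),"g",round(s["grip_force"],1))
if len(sys.argv)>4:
    a=[float(v) for v in sys.argv[1:]]; d=np.array(a[:3])-p*1e3; y=np.radians(a[3])
    print("turn z",round(ty-a[3],1),"shift now",(R.T@d).round(1),"after turn",np.round([-np.sin(y)*d[0]+np.cos(y)*d[1],np.cos(y)*d[0]+np.sin(y)*d[1],-d[2]],1))
E
python3 -m inch '[0,0,-20,0,0,6,85, 0,0,-20,0,0,6,85, 0,0,-20,0,0,6,85, 0,0,-20,0,0,6,85, 0,0,-20,0,0,6,85, 0,0,-20,0,0,6,85, 0,0,-20,0,0,6,85, 0,0,-20,0,0,6,85]' 60
python3 -m inch '[-50,5,0,0,0,0,85, -50,5,0,0,0,0,85, -50,5,0,0,0,0,85, -50,5,0,0,0,0,85, -50,5,0,0,0,0,85, -50,5,0,0,0,0,85, -50,5,0,0,0,0,85, -50,5,0,0,0,0,85]'
python3 st.py 509 -312 300 25
```

```text
time: 1.5
tool_pos: [0.198, 0.6452, 0.3672]
tcp_rot: [-1.695, -2.645, -0.0]
wrist_force: [-0.1, 0.9, 0.1]
width: 0.995
grip_force: 0.0
time: 2.3
tool_pos: [0.4026, 0.2994, 0.3667]
tcp_rot: [1.689, 2.649, 0.002]
wrist_force: [0.9, -0.1, -0.0]
width: 0.996
grip_force: 0.0
t 2.3 p [402.6 299.4 366.7] toolY 25.0 tilt [0.001 0.001] F [ 0.9 -0.1 -0. ] M [-0.01 -0.08 -0.02] w 85.0 g 0.0
turn z -0.0 shift now [-599.2 -161.5   66.4] after turn [-599.1 -161.9   66.7]
```

```bash
python3 -m inch '[-50,-10,0,0,0,0,85, -50,-10,0,0,0,0,85, -50,-10,0,0,0,0,85, -50,-10,0,0,0,0,85, -50,-10,0,0,0,0,85, -50,-10,0,0,0,0,85, -50,-10,0,0,0,0,85, -50,-10,0,0,0,0,85]' >/dev/null
python3 -m inch '[-40,-15,10,0,0,0,85, -40,-15,10,0,0,0,85, -40,-15,10,0,0,0,85, -40,-15,10,0,0,0,85, -39,-22,10,0,0,0,85, 0,0,10,0,0,0,85, 0,0,0,0,0,0,85, 0,0,0,0,0,0,85]' >/dev/null
python3 st.py 509 -312 188 25
python3 - <<'E'
from workcell import viewer
import cv2,numpy as np
A={n:np.mean([viewer.read_camera(n).astype(float) for _ in range(3)],0)[:,:,::-1] for n in("side","top")}
o=np.zeros((560,800,3),np.uint8)
for k,(n,x,y) in enumerate([("side",280,150),("top",320,160)]):
    c=cv2.resize(np.clip(A[n][y:y+140,x:x+100]*1.6,0,255).astype(np.uint8),None,fx=4,fy=4,interpolation=cv2.INTER_CUBIC); b=cv2.GaussianBlur(c,(0,0),3.5); o[:,400*k:400*k+400]=cv2.addWeighted(c,2.2,b,-1.2,0)
cv2.imwrite("pics/above.png",o)
E
```

```text
t 3.9 p [ 505.7 -301.7  306.3] toolY 25.0 tilt [-0.     0.001] F [-0.3 -0.5  0.3] M [ 0.02 -0.02  0.02] w 84.8 g 0.0
turn z -0.0 shift now [-10.8  -1.4 118.2] after turn [-10.7  -1.4 118.3]
```

View pics/above.png

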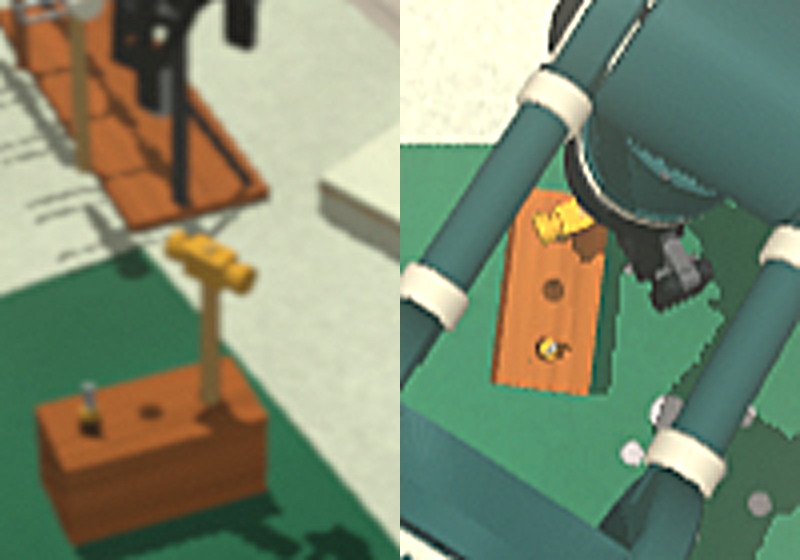

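The picture shows the gripper above the hammer, undisturbed, with fingertips at about (160,100) and (240,40) on each side of the head's centre line. Descending now.

```bash
python3 -m inch '[-5,-1,0,0,0,0,85, -6,0,0,0,0,0,85, 0,0,15,0,0,0,85, 0,0,20,0,0,0,85, 0,0,20,0,0,0,85, 0,0,20,0,0,0,85, 0,0,15,0,0,0,85, 0,0,0,0,0,0,85]' >/dev/null; python3 st.py 509 -312 189 25
python3 -m inch '[0,0,10,0,0,0,85, 0,0,10,0,0,0,85, 0,0,8,0,0,0,85, 0,0,0,0,0,0,40, 0,0,0,0,0,0,18, 0,0,0,0,0,0,18, 0,0,0,0,0,0,15, 0,0,0,0,0,0,15]' 30; python3 st.py 509 -312 189 25
```

```text
t 5.0 p [ 507.5 -311.8  212.3] toolY 24.9 tilt [-0.005  0.004] F [-0.5  0.9  0.8] M [ 0.03 -0.    0.04] w 85.5 g 0.0
turn z -0.1 shift now [-0.9  1.3 23.3] after turn [-0.8  1.3 23.3]
time: 5.8
tool_pos: [0.5098, -0.3132, 0.1888]
tcp_rot: [1.689, 2.648, -0.0]
wrist_force: [0.2, -0.0, -0.3]
width: 0.175
grip_force: 0.0
t 5.8 p [ 509.8 -313.2  188.8] toolY 24.9 tilt [ 0.001 -0.001] F [ 0.2 -0.  -0.3] M [0.   0.09 0.01] w 15.0 g 0.0
turn z -0.1 shift now [ 1.4 -0.2 -0.2] after turn [ 1.4 -0.2 -0.2]
```

```bash
python3 - <<'E'
from workcell import viewer
import cv2,numpy as np
A={n:np.mean([viewer.read_camera(n).astype(float) for _ in range(4)],0)[:,:,::-1] for n in("side","top")}
o=np.zeros((560,800,3),np.uint8)
for k,(n,x,y) in enumerate([("side",300,190),("top",335,180)]):
    c=cv2.resize(np.clip(A[n][y:y+80,x:x+57]*1.8,0,255).astype(np.uint8),(400,560),interpolation=cv2.INTER_CUBIC); b=cv2.GaussianBlur(c,(0,0),6); o[:,400*k:400*k+400]=cv2.addWeighted(c,2.2,b,-1.2,0)
cv2.imwrite("pics/grip.png",o)
E
python3 st.py
```

```text
t 6.2 p [ 509.5 -313.   188.3] toolY 24.9 tilt [-0.  0.] F [ 0.6  1.2 -0.1] M [ 0.05 -0.02  0.02] w 15.0 g 0.0
```

View pics/grip.png

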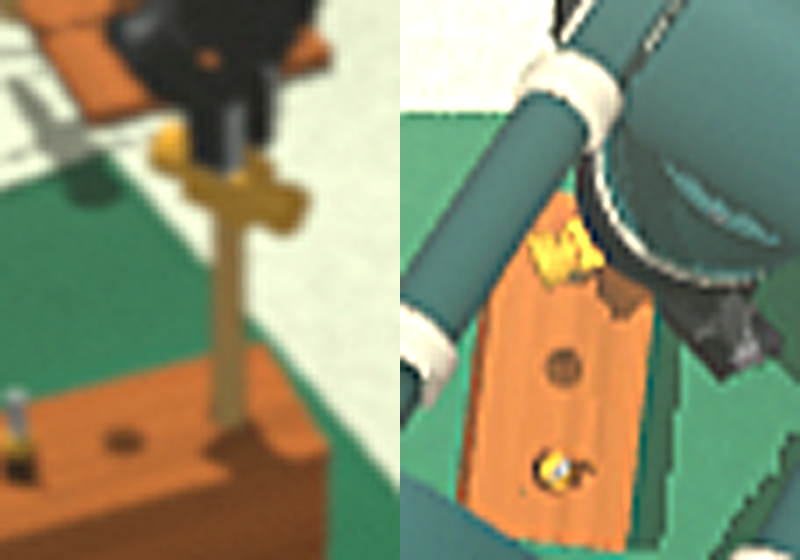

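The crop shows the fingers shut to 15 mm with tips at side px ≈(332,215), seemingly above or beside the head and not around it. I'll check this numerically.

Run:
```python
from geo import *
for z in(.17,.188,.2,.21): print(z,proj("side",[.5095,-.313,z]).round(1),proj("top",[.5095,-.313,z]).round(1))
A=np.mean([viewer.read_camera("side").astype(float) for _ in range(6)],0)[:,:,::-1]
c=A[195:255,305:355]; c=np.clip(c*2.2,0,255).astype(np.uint8)
c=cv2.resize(c,None,fx=10,fy=10,interpolation=cv2.INTER_CUBIC); b=cv2.GaussianBlur(c,(0,0),8); c=cv2.addWeighted(c,2,b,-1,0)
for i in range(5): cv2.putText(c,str(305+10*i),(i*100,12),0,.4,(0,255,255))
for i in range(6): cv2.putText(c,str(195+10*i),(0,i*100+5),0,.4,(0,255,255))
for z in(.188,.209):
    u=(proj("side",[.5095,-.313,z])[0]-[305,195]+.5)*10; cv2.circle(c,tuple(int(v) for v in u),4,(255,0,255),1)
cv2.imwrite("pics/grip2.png",c)
```

```text
0.17 [[333.  223.6]] [[364.6 214.1]]
0.188 [[333.  218.5]] [[365.4 213.3]]
0.2 [[333.  215.1]] [[366.  212.9]]
0.21 [[333.  212.2]] [[366.5 212.4]]
```

View pics/grip2.png

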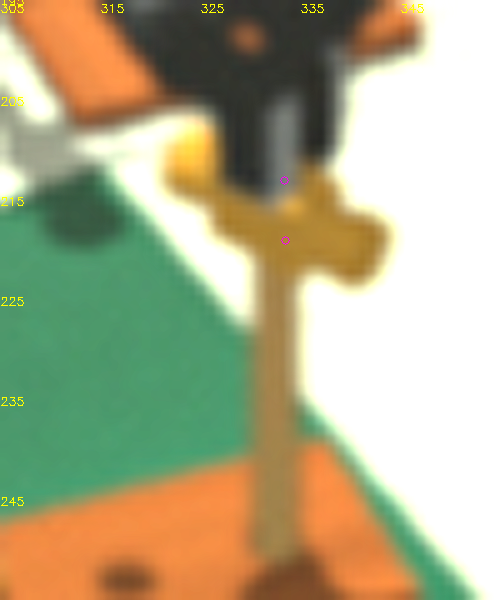

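The fingertips image at about row 211–214, roughly z ≈ 0.21. They stand just above the head top, higher than the reported TCP suggests. I'll touch the head top gently with the nearly shut fingers to find the tip height.

```bash
python3 -m inch '[0,0,0.5,0,0,0,15, 0,0,0.5,0,0,0,15, 0,0,0.5,0,0,0,15, 0,0,0.5,0,0,0,15, 0,0,0.5,0,0,0,15, 0,0,0.5,0,0,0,15, 0,0,0,0,0,0,15, 0,0,0,0,0,0,15]' 30 >/dev/null; python3 st.py
```

```text
t 7.3 p [ 509.5 -313.   185.3] toolY 24.9 tilt [ 0. -0.] F [-0.   0.2 -0.6] M [-0.05  0.04  0.02] w 15.0 g 0.0
```

```bash
python3 -m inch '[0,0,0.5,0,0,0,15, 0,0,0.5,0,0,0,15, 0,0,0.5,0,0,0,15, 0,0,0.5,0,0,0,15, 0,0,0.5,0,0,0,15, 0,0,0.5,0,0,0,15, 0,0,0.5,0,0,0,15, 0,0,0.5,0,0,0,15]' 30 >/dev/null; python3 st.py
```

```text
t 8.1 p [ 511.3 -314.1  184.1] toolY 24.9 tilt [ 0.004 -0.003] F [-0.4  0.1  9.9] M [ 0.03 -0.13  0.  ] w 15.0 g 5.1
```

Contact with the head top comes at a TCP reading of about 0.1845, so I'll work relative to that. I'll back off, open, go down 20 mm from contact (tips about 4 mm above the underside), and grip.

```bash
python3 -m inch '[0,0,-4,0,0,0,15, 0,0,-4,0,0,0,60, 0,0,0,0,0,0,60, 0,0,0,0,0,0,60, 0,0,6,0,0,0,60, 0,0,8,0,0,0,60, 0,0,8,0,0,0,60, 0,0,3,0,0,0,60]' 30 >/dev/null; python3 st.py 509.5 -313 164.5 25
```

```text
t 8.9 p [ 508.5 -312.3  162.1] toolY 24.9 tilt [-0.003  0.002] F [ 0.3  0.2 -0.5] M [-0.06 -0.    0.02] w 60.0 g 0.0
turn z -0.1 shift now [-1.1  0.7 -2.4] after turn [-1.1  0.7 -2.4]
```

```bash
python3 -m inch '[0,0,0,0,0,0,30, 0,0,0,0,0,0,24, 0,0,0,0,0,0,20, 0,0,0,0,0,0,17, 0,0,0,0,0,0,10, 0,0,0,0,0,0,10, 0,0,0,0,0,0,10, 0,0,0,0,0,0,10]' 40 >/dev/null; python3 st.py 509.5 -313 164.5 25
```

```text
t 9.7 p [ 509.9 -313.2  164.8] toolY 24.9 tilt [ 0.001 -0.001] F [1.2 0.9 2.3] M [ 0.06 -0.21  0.01] w 18.7 g 40.7
turn z -0.1 shift now [ 0.4 -0.3  0.3] after turn [ 0.4 -0.3  0.3]
```

```bash
python3 -m inch '[0,0,0,0,0,0,10, 0,0,0,0,0,0,10, 0,0,-2,0,0,0,10, 0,0,-3,0,0,0,10, 0,0,-5,0,0,0,10, 0,0,-5,0,0,0,10, 0,0,-5,0,0,0,10, 0,0,0,0,0,0,10]' 70 >/dev/null; python3 st.py
python3 -m inch '[0,0,-10,0,0,0,10, 0,0,-10,0,0,0,10, 0,0,-10,0,0,0,10, 0,0,-10,0,0,0,10, 0,0,-10,0,0,0,10, 0,0,-10,0,0,0,10, 0,0,-10,0,0,0,10, 0,0,-10,0,0,0,10]' 70 >/dev/null; python3 st.py
```

```text
t 10.5 p [ 509.5 -313.2  185.4] toolY 24.9 tilt [ 0.    -0.001] F [ 2.2  1.  -2.4] M [ 0.07 -0.42  0.02] w 17.8 g 69.9
t 11.3 p [ 509.3 -313.   265.2] toolY 24.9 tilt [-0. -0.] F [ 0.4  0.  -1.7] M [-0.01 -0.03 -0.  ] w 18.3 g 69.8
```

Hammer lifted cleanly. Next I'll measure the prongs' offset on the stored clean views, overlaying model hypotheses.

```bash
cat > fork.py <<'E'
from geo import *
R=np.load("rack.npy")
def wire(dy,dz):
    z=202.5+dz; y=-42+dy; a=np.linspace(-np.pi/2,np.pi/2,9)
    U=[(-112,y-11,z)]+[(-59.5+11*np.cos(t),y+11*np.sin(t),z) for t in a]+[(-112,y+11,z)]
    U=[(-114.5,y-11,z+8.5)]+U+[(-114.5,y+11,z+8.5)]
    return np.array(U)/1e3, np.array([(-48,y,z),(0,y,z)])/1e3
E
python3 - <<'E'
from fork import *
from itertools import product
panels=[]
for n,x,y,w,h,s in(("top",195,158,40,52,8),("side",268,122,55,50,8)):
    A=np.load(n+".npy"); c=np.clip(A[y:y+h,x:x+w]*1.7,0,255).astype(np.uint8)
    c=cv2.resize(c,None,fx=s,fy=s,interpolation=cv2.INTER_CUBIC); b=cv2.GaussianBlur(c,(0,0),7); c=cv2.addWeighted(c,2,b,-1,0)
    for (dy,dz),col in zip([(0,0),(-8,0),(-8,-8)],[(0,0,255),(0,255,0),(255,0,0)]):
        for L in wire(dy,dz):
            p=((proj(n,pose(L,R))-[x,y]+.5)*s*16).astype(np.int32); cv2.polylines(c,[p],False,col,1,cv2.LINE_AA,4)
    panels.append(c)
H=max(p.shape[0] for p in panels); o=np.hstack([cv2.copyMakeBorder(p,0,H-p.shape[0],0,0,0) for p in panels]); print(o.shape); cv2.imwrite("pics/fork.png",o)
E
```

```text
(416, 760, 3)
```

View pics/fork.png

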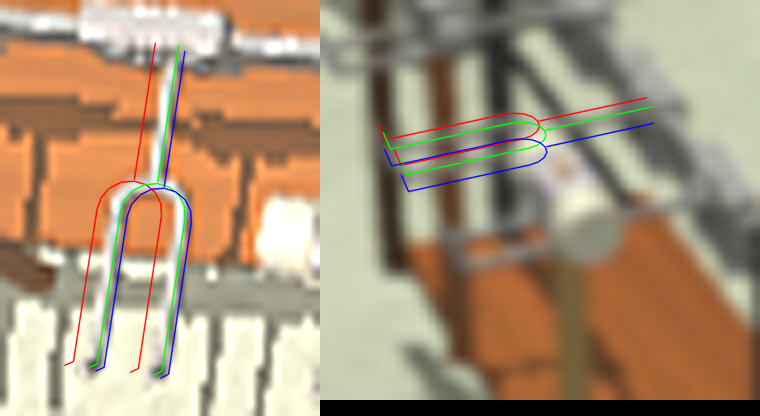

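The top overlay puts the wire close to the green model (dy ≈ −7 mm), and the side lines put dz near 0. I'll refine that numerically.

Run:
```python
from fork import *
D={}
for n in("top","side"):
    A=np.load(n+".npy").astype(np.float32); k=4
    d=np.abs(A-cv2.blur(A,(9,9))).sum(2) if 0 else np.abs(cv2.GaussianBlur(A,(0,0),.6)-cv2.medianBlur(A.clip(0,255).astype(np.uint8),9)).sum(2)
    D[n]=d
def score(n,dy,dz,dx=0):
    v=[]
    U,_=wire(dy,dz)
    for a,b in((U[1],U[2]),(U[-3],U[-2])):
        t=np.linspace(0,1,40)[:,None]; L=a+(b-a)*t
        p=proj(n,pose(L+[dx,0,0],R)).astype(np.float32)
        v.append(cv2.remap(D[n],p[:,:1],p[:,1:],cv2.INTER_LINEAR).mean())
    return np.mean(v)
ys=np.arange(-12,4.1,1); zs=np.arange(-12,5.1,1)
for n in("top","side"):
    G=np.array([[score(n,y,z) for z in zs] for y in ys]); print(n)
    for z in(-10,-5,0,3): 
        j=list(zs).index(z); print(" dz",z,"dy*",ys[G[:,j].argmax()],G[:,j].round(0).astype(int).tolist())
```

```text
top
 dz -10 dy* -4.0 [24, 20, 19, 22, 31, 39, 46, 50, 52, 49, 43, 36, 31, 27, 26, 25, 26]
 dz -5 dy* -6.0 [19, 20, 26, 35, 42, 48, 52, 51, 46, 39, 33, 28, 26, 25, 25, 25, 26]
 dz 0 dy* -7.0 [22, 30, 39, 45, 50, 52, 49, 42, 35, 30, 27, 25, 25, 25, 25, 27, 29]
 dz 3 dy* -8.0 [29, 38, 44, 49, 52, 49, 42, 36, 30, 27, 25, 25, 25, 25, 27, 29, 31]
side
 dz -10 dy* -6.0 [51, 51, 52, 53, 53, 53, 53, 53, 52, 52, 51, 50, 48, 47, 46, 45, 45]
 dz -5 dy* -12.0 [51, 51, 50, 49, 48, 47, 46, 45, 44, 44, 43, 43, 44, 44, 46, 47, 49]
 dz 0 dy* 4.0 [44, 44, 43, 44, 44, 45, 46, 47, 49, 50, 52, 53, 55, 56, 57, 58, 59]
 dz 3 dy* 2.0 [45, 46, 47, 48, 50, 51, 53, 54, 56, 57, 58, 58, 59, 59, 59, 59, 59]
```

```bash
python3 -c "
from geo import *
R=np.load('rack.npy');print(pose(np.array([[-165,-49,0],[-120,-49,0],[-58,-49,0]])/1e3,R).round(4))"
python3 -m inch '[0,0,-2,0,0,4,10, 0,0,-2,0,0,5,10, 0,0,-2,0,0,5,10, 0,0,-2,0,0,5,10, 0,0,-2,0,0,5,10, 0,0,0,0,0,5,10, 0,0,0,0,0,2.3,10, 0,0,0,0,0,0,10]' 70 >/dev/null; python3 st.py 484 113.2 230 -6.4
```

```text
[[0.4839 0.1132 0.    ]
 [0.5286 0.1082 0.    ]
 [0.5902 0.1013 0.    ]]
t 12.1 p [ 509.4 -313.   274.7] toolY -6.4 tilt [-0. -0.] F [-0.6 -0.8 -2. ] M [-0.01  0.02  0.  ] w 18.2 g 69.8
turn z 0.0 shift now [420.8 -72.5  44.7] after turn [420.7 -72.8  44.7]
```

```bash
python3 -m inch '[10,-10,0,0,0,0,10, 20,-10,0,0,0,0,10, 30,-10,0,0,0,0,10, 30,-10,0,0,0,0,10, 30,-10,0,0,0,0,10, 30,-10,0,0,0,0,10, 30,-10,0,0,0,0,10, 30,-5,0,0,0,0,10]' 70 >/dev/null
python3 -m inch '[30,0,0,0,0,0,10, 30,0,0,0,0,0,10, 30,0,0,0,0,0,10, 30,0,0,0,0,0,10, 30,0,0,0,0,0,10, 25,0,10,0,0,0,10, 20,0,15,0,0,0,10, 10,0,15,0,0,0,10]' 70 >/dev/null
python3 -m inch '[5,0,4,0,0,0,10, 0,0,0,0,0,0,10, 0,0,0,0,0,0,10, 0,0,0,0,0,0,10, 0,0,0,0,0,0,10, 0,0,0,0,0,0,10, 0,0,0,0,0,0,10, 0,0,0,0,0,0,10]' 70 >/dev/null
python3 st.py 484 113.2 230 -6.4
python3 - <<'E'
from geo import *
A=np.mean([viewer.read_camera("side").astype(float) for _ in range(6)],0)[:,:,::-1]; np.save("side2.npy",A)
x,y,w,h,s=240,95,100,75,8
c=np.clip(A[y:y+h,x:x+w]*1.7,0,255).astype(np.uint8)
c=cv2.resize(c,None,fx=s,fy=s,interpolation=cv2.INTER_CUBIC); b=cv2.GaussianBlur(c,(0,0),7); c=cv2.addWeighted(c,2,b,-1,0)
for i in range(0,w,10): cv2.putText(c,str(x+i),(i*s,12),0,.4,(0,0,255)); cv2.line(c,(i*s,0),(i*s,5),(0,0,255),1)
for i in range(0,h,10): cv2.putText(c,str(y+i),(0,i*s+5),0,.4,(0,0,255))
cv2.imwrite("pics/mouth.png",c)
E
```

```text
t 14.5 p [481.5 112.6 230.4] toolY -6.4 tilt [ 0. -0.] F [ 0.9  0.  -2.7] M [-0.01  0.06 -0.01] w 18.4 g 69.7
turn z 0.0 shift now [0.9 2.4 0.4] after turn [0.9 2.4 0.4]
```

View pics/mouth.png

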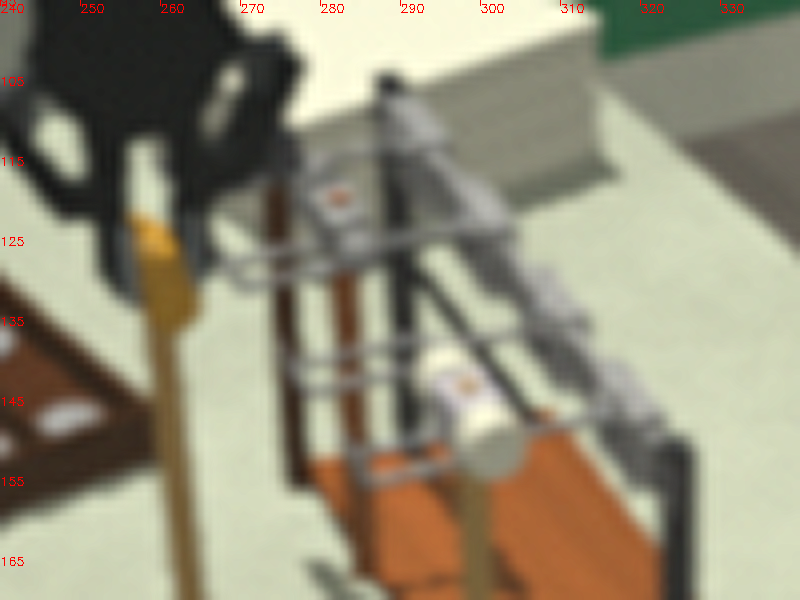

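The side view shows the empty fork's far prong at about (284.6,139.2), the near prong at about (284.6,142.2) and the stem at (302,136.5). The held hammer's handle runs from (260,138) to (263.5,170). I'll work out dz and check the handle.

Run:
```python
from fork import *
for z in(.25,.22,.2,.15,.12): print("axis",z,proj("side",[.4815,.1126,z]).round(1)[0])
for dz in(-10,-7.5,-5,-2.5,0,2.5):
    dy=-7.2-.32*dz; U,S=wire(dy,dz); o=[]
    for L,c in((U[[-2,-3]],284.6),(U[[1,2]],284.6),(S,302.1)):
        t=np.linspace(0,1,200)[:,None]; p=proj("side",pose(L[0]+(L[1]-L[0])*t,R)); o.append(round(float(np.interp(c,p[:,0],p[:,1])),1))
    tip=proj("side",pose(U[[0,-1]],R)).round(1).tolist()
    print("dz",dz,"dy",round(dy,1),"far,near,stem rows",o,"obs 139.2 142.2 136.5; tips R,L",tip)
```

```text
axis 0.25 [259.8 132.4]
axis 0.22 [260.6 140.5]
axis 0.2 [261.2 145.8]
axis 0.15 [262.5 158.8]
axis 0.12 [263.2 166.3]
dz -10 dy -4.0 far,near,stem rows [140.3, 143.9, 138.3] obs 139.2 142.2 136.5; tips R,L [[277.3, 143.3], [275.2, 140.1]]
dz -7.5 dy -4.8 far,near,stem rows [139.8, 143.4, 137.7] obs 139.2 142.2 136.5; tips R,L [[277.3, 142.7], [275.2, 139.5]]
dz -5 dy -5.6 far,near,stem rows [139.2, 142.9, 137.2] obs 139.2 142.2 136.5; tips R,L [[277.3, 142.2], [275.2, 139.0]]
dz -2.5 dy -6.4 far,near,stem rows [138.7, 142.3, 136.7] obs 139.2 142.2 136.5; tips R,L [[277.3, 141.6], [275.3, 138.4]]
dz 0 dy -7.2 far,near,stem rows [138.2, 141.8, 136.2] obs 139.2 142.2 136.5; tips R,L [[277.4, 141.1], [275.3, 137.9]]
dz 2.5 dy -8.0 far,near,stem rows [137.6, 141.3, 135.6] obs 139.2 142.2 136.5; tips R,L [[277.4, 140.5], [275.3, 137.4]]
```

```bash
cat >> st.py <<'E'
r=np.load("rack.npy"); e=p[:2]-r[:2]; c,n=np.cos(r[2]),np.sin(r[2]); F=np.array(s["wrist_force"])
print("RACK x %.1f y %.1f  Fx %.1f Fy %.1f Fz %.1f"%(1e3*(c*e[0]+n*e[1]),1e3*(c*e[1]-n*e[0]),c*F[0]+n*F[1],c*F[1]-n*F[0],F[2]))
E
python3 -m inch '[0.5,3,5,0,0,0,10, 0.5,4,5,0,0,0,10, 0.5,5,6,0,0,0,10, 0,6,6,0,0,0,10, 0,6,5,0,0,0,10, 0,5,3,0,0,0,10, 0,3,0,0,0,0,10, 0,0,0,0,0,0,10]' 70 >/dev/null
python3 st.py
```

```text
t 15.6 p [514.  110.6 200.3] toolY -6.4 tilt [-0.  0.] F [-0.4 -0.3 -2.2] M [ 0.    0.02 -0.04] w 18.6 g 69.8
RACK x -134.8 y -48.2  Fx -0.4 Fy -0.4 Fz -2.2
```

```bash
python3 -m inch '[0,2,0,0,0,0,10, 0,2,0,0,0,0,10, 0,2,0,0,0,0,10, 0,1.5,0,0,0,0,10, 0,1.5,0,0,0,0,10, 0,1,0,0,0,0,10, 0,1,0,0,0,0,10, 0,0,0,0,0,0,10]' 70 >/dev/null
python3 st.py
```

```text
t 16.4 p [524.5 109.4 200.3] toolY -6.4 tilt [ 0. -0.] F [-0.4  0.  -2.5] M [0.01 0.02 0.06] w 18.6 g 69.8
RACK x -124.2 y -48.2  Fx -0.4 Fy -0.0 Fz -2.5
```

```bash
python3 -m inch '[0,1,0,0,0,0,10, 0,1,0,0,0,0,10, 0,1,0,0,0,0,10, 0,1,0,0,0,0,10, 0,0,0,0,0,0,10, 0,0,0,0,0,0,10, 0,0,0,0,0,0,10, 0,0,0,0,0,0,10]' 70 >/dev/null
python3 st.py
```

```text
t 17.2 p [528.3 108.9 200.2] toolY -6.4 tilt [-0. -0.] F [-0.2 -1.7 -2.5] M [-0.18  0.12 -0.  ] w 18.6 g 69.8
RACK x -120.4 y -48.3  Fx -0.0 Fy -1.8 Fz -2.5
```

```bash
python3 -m inch '[-0.5,0,0,0,0,0,10, -0.5,0,0,0,0,0,10, 0,0,0,0,0,0,10, 0,0,0,0,0,0,10, 0,0,0,0,0,0,10, 0,0,0,0,0,0,10, 0,0,0,0,0,0,10, 0,0,0,0,0,0,10]' 70 >/dev/null
python3 st.py;python3 -m inch '[0,1,0,0,0,0,10, 0,1,0,0,0,0,10, 0,1,0,0,0,0,10, 0,0,0,0,0,0,10, 0,0,0,0,0,0,10, 0,0,0,0,0,0,10, 0,0,0,0,0,0,10, 0,0,0,0,0,0,10]' 70 >/dev/null
python3 st.py
```

```text
t 18.0 p [528.3 108.1 200.3] toolY -6.4 tilt [0. 0.] F [ 0.2 -1.4 -3.8] M [-0.    0.06 -0.01] w 18.7 g 69.8
RACK x -120.3 y -49.1  Fx 0.3 Fy -1.3 Fz -3.8
t 18.8 p [531.3 107.6 200.3] toolY -6.4 tilt [ 0. -0.] F [-1.3 -1.2 -2.9] M [-0.29  0.05  0.02] w 18.7 g 69.8
RACK x -117.3 y -49.2  Fx -1.2 Fy -1.3 Fz -2.9
```

```bash
python3 -m inch '[-0.5,0,0,0,0,0,10, -0.5,0,0,0,0,0,10, -0.5,0,0,0,0,0,10, 0,0,0,0,0,0,10, 0,0,0,0,0,0,10, 0,0,0,0,0,0,10, 0,0,0,0,0,0,10, 0,0,0,0,0,0,10]' 70 >/dev/null
python3 st.py;python3 -m inch '[0,1,0,0,0,0,10, 0,1,0,0,0,0,10, 0,1,0,0,0,0,10, 0,0,0,0,0,0,10, 0,0,0,0,0,0,10, 0,0,0,0,0,0,10, 0,0,0,0,0,0,10, 0,0,0,0,0,0,10]' 70 >/dev/null
python3 st.py
```

```text
t 19.6 p [531.1 106.3 200.3] toolY -6.4 tilt [0. 0.] F [-0.4 -0.1 -2.9] M [-0.05 -0.    0.01] w 18.2 g 69.8
RACK x -117.3 y -50.6  Fx -0.4 Fy -0.2 Fz -2.9
t 20.4 p [534.  105.9 200.3] toolY -6.4 tilt [ 0. -0.] F [-0.4 -0.  -2.7] M [-0.01 -0.03  0.04] w 18.2 g 69.7
RACK x -114.4 y -50.7  Fx -0.4 Fy -0.1 Fz -2.7
```

```bash
python3 -m inch '[0,1,0,0,0,0,10, 0,1.5,0,0,0,0,10, 0,1.5,0,0,0,0,10, 0,1.5,0,0,0,0,10, 0,1.5,0,0,0,0,10, 0,1.5,0,0,0,0,10, 0,1.5,0,0,0,0,10, 0,0,0,0,0,0,10]' 70 >/dev/null
python3 st.py;python3 -m inch '[0,1,0,0,0,0,10, 0,1.5,0,0,0,0,10, 0,1.5,0,0,0,0,10, 0,1.5,0,0,0,0,10, 0,1.5,0,0,0,0,10, 0,1.5,0,0,0,0,10, 0,1.5,0,0,0,0,10, 0,0,0,0,0,0,10]' 70 >/dev/null
python3 st.py
```

```text
t 21.2 p [544.2 104.7 200.3] toolY -6.4 tilt [ 0. -0.] F [ 0.3 -0.2 -2.4] M [ 0.01 -0.02  0.02] w 18.6 g 69.7
RACK x -104.1 y -50.7  Fx 0.3 Fy -0.1 Fz -2.4
t 22.0 p [554.2 103.6 200.3] toolY -6.4 tilt [0. 0.] F [-0.5  0.1 -3.1] M [-0.01 -0.01 -0.04] w 18.6 g 69.7
RACK x -94.1 y -50.7  Fx -0.5 Fy 0.1 Fz -3.1
```

```bash
python3 -m inch '[0,2,0,0,0,0,10, 0,2,0,0,0,0,10, 0,2,0,0,0,0,10, 0,2,0,0,0,0,10, 0,1.5,0,0,0,0,10, 0,1.5,0,0,0,0,10, 0,1.5,0,0,0,0,10, 0,0,0,0,0,0,10]' 70 >/dev/null
python3 st.py;python3 -m inch '[0,1.5,0,0,0,0,10, 0,1.5,0,0,0,0,10, 0,1.5,0,0,0,0,10, 0,1.5,0,0,0,0,10, 0,1.5,0,0,0,0,10, 0,1.5,0,0,0,0,10, 0,1,0,0,0,0,10, 0,0,0,0,0,0,10]' 70 >/dev/null
python3 st.py
```

```text
t 22.8 p [566.5 102.2 200.3] toolY -6.4 tilt [0. 0.] F [ 0.   0.9 -2.8] M [-0.02  0.06 -0.01] w 18.6 g 69.7
RACK x -81.6 y -50.7  Fx -0.1 Fy 0.9 Fz -2.8
t 23.6 p [576.4 101.1 200.3] toolY -6.4 tilt [ 0. -0.] F [-0.6 -0.  -3.9] M [-0.01 -0.01 -0.01] w 18.5 g 69.7
RACK x -71.7 y -50.7  Fx -0.6 Fy -0.1 Fz -3.9
```

```bash
python3 -m inch '[0,1,0,0,0,0,10, 0,1,0,0,0,0,10, 0,1,0,0,0,0,10, 0,1,0,0,0,0,10, 0,1,0,0,0,0,10, 0,1,0,0,0,0,10, 0,1,0,0,0,0,10, 0,0.5,0,0,0,0,10]' 70 >/dev/null
python3 st.py;python3 -m inch '[0,0.5,0,0,0,0,10, 0,0.5,0,0,0,0,10, 0,0.5,0,0,0,0,10, 0,0.5,0,0,0,0,10, 0,0.5,0,0,0,0,10, 0,0.5,0,0,0,0,10, 0,0,0,0,0,0,10, 0,0,0,0,0,0,10]' 70 >/dev/null
python3 st.py
```

```text
t 24.4 p [583.9 100.3 200.3] toolY -6.4 tilt [ 0. -0.] F [ 0.6 -0.2 -2.6] M [-0.04  0.03  0.08] w 18.4 g 69.7
RACK x -64.2 y -50.7  Fx 0.6 Fy -0.1 Fz -2.6
t 25.2 p [586.7 100.  200.3] toolY -6.4 tilt [-0. -0.] F [-0.5 -0.1 -2.7] M [-0.03 -0.02  0.01] w 18.5 g 69.7
RACK x -61.3 y -50.7  Fx -0.5 Fy -0.1 Fz -2.7
```

```bash
python3 -m inch '[0,0.5,0,0,0,0,10, 0,0.5,0,0,0,0,10, 0,0.5,0,0,0,0,10, 0,0.5,0,0,0,0,10, 0,0.5,0,0,0,0,10, 0,0,0,0,0,0,10, 0,0,0,0,0,0,10, 0,0,0,0,0,0,10]' 70 >/dev/null
python3 st.py
```

```text
t 26.0 p [589.   99.7 200.2] toolY -6.4 tilt [-0. -0.] F [-1.5 -0.7 -2.2] M [-0.11  0.15  0.01] w 18.1 g 69.7
RACK x -59.0 y -50.7  Fx -1.4 Fy -0.9 Fz -2.2
```

```bash
python3 -m inch '[0,0.5,0,0,0,0,10, 0,0.5,0,0,0,0,10, 0,0,0,0,0,0,10, 0,0,0,0,0,0,10, 0,0,0,0,0,0,10, 0,0,0,0,0,0,10, 0,0,0,0,0,0,10, 0,0,0,0,0,0,10]' 70 >/dev/null
python3 st.py
```

```text
t 26.8 p [589.4  99.7 200. ] toolY -6.4 tilt [-0.002  0.   ] F [-5.6 -0.2 -0.7] M [0.05 1.02 0.05] w 18.5 g 69.9
RACK x -58.6 y -50.7  Fx -5.5 Fy -0.8 Fz -0.7
```

Bend felt at rack x ≈ −59. I'll back off 0.8 mm and let the head down.

```bash
python3 -m inch '[0,-0.8,0,0,0,0,10, 0,0,0,0,0,0,10, 0,0,1,0,0,0,10, 0,0,1.5,0,0,0,10, 0,0,1.5,0,0,0,10, 0,0,1.5,0,0,0,10, 0,0,1.5,0,0,0,10, 0,0,0,0,0,0,10]' 70 >/dev/null
python3 st.py
python3 -m inch '[0,0,1,0,0,0,10, 0,0,1,0,0,0,10, 0,0,1,0,0,0,10, 0,0,1,0,0,0,10, 0,0,1,0,0,0,10, 0,0,1,0,0,0,10, 0,0,0,0,0,0,10, 0,0,0,0,0,0,10]' 70 >/dev/null
python3 st.py
```

```text
t 27.6 p [589.3  99.6 192.7] toolY -6.4 tilt [-0. -0.] F [-3.7 -0.1 -3.8] M [-0.1  0.6 -0. ] w 18.3 g 69.6
RACK x -58.7 y -50.7  Fx -3.7 Fy -0.5 Fz -3.8
t 28.4 p [589.4  99.7 186.8] toolY -6.4 tilt [-0.  0.] F [-4.  -0.2 -3.2] M [-0.06  0.61  0.03] w 18.6 g 69.7
RACK x -58.7 y -50.6  Fx -3.9 Fy -0.6 Fz -3.2
```

```bash
python3 -m inch '[0,-0.7,0,0,0,0,10, 0,0,0.5,0,0,0,10, 0,0,0.5,0,0,0,10, 0,0,0.5,0,0,0,10, 0,0,0.5,0,0,0,10, 0,0,0.5,0,0,0,10, 0,0,0.5,0,0,0,10, 0,0,0,0,0,0,10]' 70 >/dev/null
python3 st.py
python3 -m inch '[0,0,0.5,0,0,0,10, 0,0,0.5,0,0,0,10, 0,0,0.5,0,0,0,10, 0,0,0.5,0,0,0,10, 0,0,0,0,0,0,10, 0,0,0,0,0,0,10, 0,0,0,0,0,0,10, 0,0,0,0,0,0,10]' 70 >/dev/null
python3 st.py
```

```text
t 29.2 p [589.   99.8 184.3] toolY -6.4 tilt [0.001 0.   ] F [ 0.2 -0.3 -2.2] M [-0.01  0.02 -0.03] w 18.5 g 69.7
RACK x -59.0 y -50.6  Fx 0.3 Fy -0.3 Fz -2.2
t 30.0 p [589.   99.8 182.7] toolY -6.4 tilt [0.001 0.   ] F [-0.   0.1 -0.5] M [0.06 0.04 0.04] w 18.4 g 70.1
RACK x -59.0 y -50.6  Fx -0.0 Fy 0.1 Fz -0.5
```

```bash
python3 -m inch '[0,0,0.5,0,0,0,10, 0,0,0.5,0,0,0,10, 0,0,0,0,0,0,10, 0,0,0,0,0,0,10, 0,0,0,0,0,0,10, 0,0,0,0,0,0,10, 0,0,0,0,0,0,10, 0,0,0,0,0,0,10]' 70 >/dev/null
python3 st.py
```

```text
t 30.8 p [589.1  99.8 182. ] toolY -6.4 tilt [0.001 0.   ] F [-1.4 -0.2  5.4] M [0.04 0.21 0.  ] w 18.3 g 70.8
RACK x -59.0 y -50.6  Fx -1.4 Fy -0.3 Fz 5.4
```

```bash
python3 -m inch '[0,0,-0.6,0,0,0,10, 0,0,0,0,0,0,10, 0,0,0,0,0,0,10, 0,0,0,0,0,0,10, 0,0,0,0,0,0,10, 0,0,0,0,0,0,10, 0,0,0,0,0,0,10, 0,0,0,0,0,0,10]' 20 >/dev/null
python3 st.py
python3 -m inch '[0,0,0,0,0,0,17, 0,0,0,0,0,0,18, 0,0,0,0,0,0,19, 0,0,0,0,0,0,20, 0,0,0,0,0,0,21, 0,0,0,0,0,0,23, 0,0,0,0,0,0,26, 0,0,0,0,0,0,30]' 20 >/dev/null
python3 st.py
```

```text
t 31.6 p [589.   99.8 182. ] toolY -6.4 tilt [0.001 0.   ] F [ 0.4 -0.2  4.5] M [ 0.03 -0.17  0.01] w 18.2 g 70.7
RACK x -59.1 y -50.6  Fx 0.4 Fy -0.2 Fz 4.5
t 32.4 p [587.9  99.7 180.9] toolY -6.4 tilt [-0.002 -0.   ] F [-0.6 -0.3 -0.4] M [ 0.01 -0.05 -0.02] w 30.1 g 0.0
RACK x -60.2 y -50.8  Fx -0.5 Fy -0.4 Fz -0.4
```

```bash
python3 -m inch '[0,0,0,0,0,0,36, 0,0,-2,0,0,0,40, 0,0,-5,0,0,0,40, 0,0,-8,0,0,0,40, 0,0,-10,0,0,0,40, 0,0,-15,0,0,0,40, 0,0,-20,0,0,0,40, 0,0,-20,0,0,0,40]' 20 >/dev/null
python3 st.py
python3 -m inch '[0,-10,-20,0,0,0,40, 0,-20,-20,0,0,0,40, 0,-30,-20,0,0,0,40, 0,-30,-10,0,0,0,40, -20,-30,0,0,0,0,40, -40,-30,0,0,0,0,40, -40,-10,0,0,0,0,40, -40,0,0,0,0,0,40]' 20 >/dev/null
python3 -m inch '[-40,0,0,0,0,0,40, -40,0,0,0,0,0,40, -40,0,0,0,0,0,40, -40,0,0,0,0,0,40, -40,0,0,0,0,0,40, -20,0,0,0,0,0,40, 0,0,0,0,0,0,40, 0,0,0,0,0,0,40]' 20 >/dev/null
python3 st.py
python3 - <<'E'
from fork import *
A={n:np.mean([viewer.read_camera(n).astype(float) for _ in range(6)],0)[:,:,::-1] for n in("side","top")}
P2=[]
for n,x,y,w,h,s in(("top",150,150,110,65,6),("side",260,100,80,60,5)):
    c=np.clip(A[n][y:y+h,x:x+w]*1.7,0,255).astype(np.uint8); c=cv2.resize(c,None,fx=s,fy=s,interpolation=cv2.INTER_CUBIC); b=cv2.GaussianBlur(c,(0,0),6); P2.append(cv2.addWeighted(c,2,b,-1,0))
W=max(p.shape[1] for p in P2); o=np.vstack([cv2.copyMakeBorder(p[:300] if i else p[:300],0,0,0,W-p.shape[1],0) for i,p in enumerate(P2)]); print(o.shape)
cv2.imwrite("pics/end.png",o)
E
```

```text
t 33.2 p [588.9  99.8 264. ] toolY -6.4 tilt [0.001 0.   ] F [-0.   1.7 -0.2] M [-0.01 -0.02 -0.02] w 40.1 g 0.0
RACK x -59.1 y -50.6  Fx -0.2 Fy 1.6 Fz -0.2
t 34.8 p [ 389.8 -240.3  332.9] toolY -6.4 tilt [0.001 0.   ] F [-0.6  0.1  0.3] M [-0.01 -0.    0.01] w 39.5 g 0.0
RACK x -219.1 y -410.7  Fx -0.6 Fy -0.0 Fz 0.3
(600, 660, 3)
```

View pics/end.png

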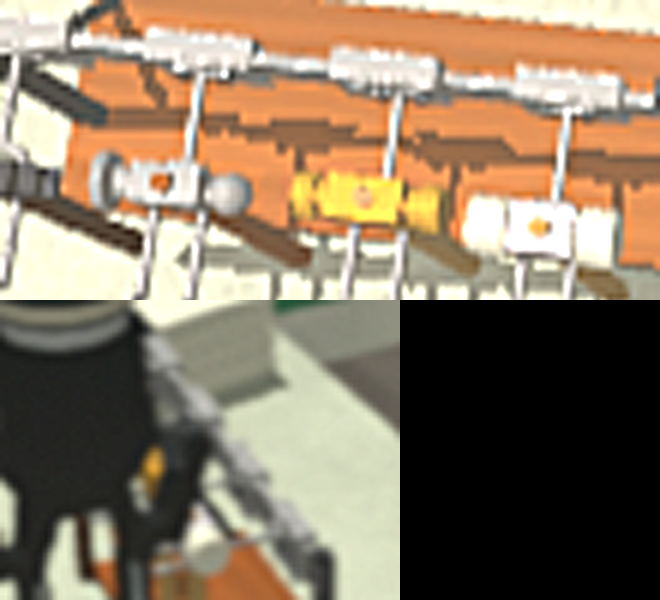

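The top view shows the brass head squarely across the prongs, handle mark at (363,198), on the line from the prongs' middle to the stem. The chaser and mallet are where they were before, to within 0.3 px. Handing in.

```bash
python3 -c "
from workcell import job; print(job.finish_job())"
```

```text
the job is handed in; nothing more can be done
None
```

The brass hammer hangs by its head on the empty fork, handle at the bend and head across both prongs; the chaser and mallet beside it show no shift in the last picture, and the job was handed in at about 35 s on the robot's clock.

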